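Hang the cassette basket on the dip agitator's gated hook

ROBOT

A 6-joint arm with a two-finger parallel gripper is mounted at the origin on the work surface. World frame = base frame: x ahead of the robot, y to its left, z up, the work surface at z = 0. Lengths are in m, angles in rad, forces in N, time in s.
With the tool pointing down it reaches from about 0.3 to 0.875 m from the base axis. Payload 6.4 kg.
Tool frame: the origin (TCP) lies on the centre line of the jaws, within the pads' length; the fingertips stand 11 mm ahead of it and the grasp point (between the pads) lies 8 mm behind it; x points along the fingers, y is the direction in which the jaws open and shut, and the axes are right-handed (so a half turn about x gives the same grasp; the last joint's range is limited). The gripper opens to 85 mm and grips with 20 to 120 N. Pads are 22 mm wide; open, the fingers measure 114 mm over their backs; the gripper's body (76 mm by 85 mm) begins 54 mm behind the grasp point. The pads swing forward as they close: fully open they stand 13 mm farther back than shut.
Start: joints at [-1.337, 0.181, 1.607, -0, 1.354, -0.206], TCP at [0.245, -0.52, 0.242] pointing down, gripper open.
Joint ranges: [-2.99, 2.99], [-0.89, 2.07], [0.3, 2.58], [-1.14, 4.28], [0, 2.63], [-3.12, 3.12]. Speed limits (rad/s): [2.57, 2.57, 3.01, 3.14, 3.14, 3.14].

INTERFACE

Orientations are given as a unit quaternion [w, x, y, z].
In Python, from bench import ctrl, camera, hand_in gives the robot as it stands. The module is installed in compiled form; this text tells all that it offers.
- The arm moves only by the tool drive_tool, never from a script. Its argument "increments" is a list of rows, each a list of 7 numbers: the shift along the tool's x, y, z in m, then the turn, a rotation vector about the tool's x, y, z in degrees, then the gripper's target within -1 to 1 (fully open at 1, half-way at 0, shut at -1). In form: [[dx, dy, dz, rx, ry, rz, claw], ...]. A call has 1 to 10 rows; each row shifts and turns the commanded pose from where the row before left it, along the tool's axes as they then stand; what a row does not reach is not made up. A row lasts 1/8 s, in which the tool goes at most 62.5 mm and 10.7 degrees, less where a joint would pass 70% of its speed; a pose out of reach is approached as far as the arm can. A call is refused whole if a number of a shift passes 0.0625 or a number of a turn 10.7, either way. A call with a gripper value outside its range is refused whole. The fingers move at their own pace and stop on an object; the grip force is fixed at half the most. Time passes only in rows, so rows that do not move let the fingers close. It gives the time, the measured TCP pose, the force and the opening at its end, in the units of the state.
- ctrl.get_obs(): the state, without advancing time (a new reading comes with each control period).
- camera(name): name is "scene" or "top"; returns a dict with "img" (480x640x3 uint8, red, green, blue), "depth" (480x640 float32, m along the optical axis (not along the pixel's ray), 0 where there is no reading), "fx", "fy", "cx", "cy" (pixels), "k1" (the pictures are not rectified: a ray, as slopes to the right and down, at radius r is drawn at 1 + k1 r^2 times it, then the intrinsics apply), "world_from_camera" (4x4, takes a point from camera to world coordinates). Camera axes: x right, y down, z forward; pixel columns grow to the right and rows downward; lengths in m; the calibration is good to about 2 mm. A picture is of the moment at which its call begins.
- hand_in(): hands the job in, once; it reports no verdict.
The state is a dict: "time_s": time; "q": joint angles; "dq": joint speeds; "joint_efforts": joint torques, N m; "eef_pos": TCP position; "eef_rot": TCP orientation; "wrist_force": force on the tool from outside, world axes, zero at the start; "torque": the same for the moment, N m; "opening": opening from 0.0 (shut) to 1.0 (fully open).
Only numpy, scipy, OpenCV 4.12 (cv2) and the standard library are available. Lean on these libraries where they do the work, as an engineer would, in place of code of your own. Each camera call takes 0.05 s, during which the arm holds its last target.

TASK

Pick up the cassette basket by its handle and hang it on the dip agitator's hook: press the handle's crossbar gently down through the hook's sprung gate until the gate snaps shut behind it, then tug the basket lightly upwards against the closed gate to check that it holds. Let the basket down to hang in the hook and let go; keep it upright all the time and leave the other things on the bench alone.

Things in the scene. Friction and masses are not known exactly. Their poses are not given: they have to be found in the camera images.
- basket: Loose wire basket of white cassettes, 0.25 to 0.42 kg, 92 (x) x 48 (y) x 40 mm; origin at the centre of its underside, z up. A rigid stirrup handle stands on it: two upright flat strips at the middle of the long sides, 12 mm wide along x, 4 mm thick, outer faces 56 mm and inner faces 48 mm apart along y, joined at the top by the crossbar. The same when turned half round.
- handle_bar (a point): Middle of the handle's round crossbar, 6 mm thick, along the basket's y, 130 mm above the basket's underside, 87 mm clear above the basket's rim; axes of the basket. Grasp from above with the fingers on the outer faces of the two strips, just below the bar, so that the hook can pass between them.
- dipper: Dip agitator, fixed; origin on the bench under its hook, z up. White housing 105 x 125 x 258 mm high whose front is 100 mm from the hook on the +x side; empty steel bath under the hook, 136 x 112 mm, rim 66 mm high. A lift carriage on the housing carries a level arm (rod 8 mm thick, 254 mm high) in -x to the hook.
- hook_seat (a point): Axis of a crossbar at rest in the hook's bowl: 225 mm above the bench over the dipper's origin, axes of the dipper; the bar lies along y. True with the carriage at mid height: it is parked up to 6 mm higher or lower, with arm, hook and gate, stiff; this is not measured, feel for it. The nose and arm rise 36 mm above the seated bar's axis, the hook's underside is 11 mm below it.
- hook_mouth (a point): Middle of the hook's mouth, 27 mm above hook_seat, axes of the dipper. Steel hook, rod 8 mm thick, an upright J in the x-z plane: back at x +16 mm, bowl of 12 mm inner radius, nose at x -16 mm; mouth 24 mm wide, facing up, shut by the gate. Bring the stirrup level over the nose from -x, about 58 mm above the seat, then press straight down at x -3 mm (-7 to 0), never over 20 N.
- gate (a joint): Angle of the sprung gate, rad: 0 shut, up to 1.4 as it is pushed down into the hook; it cannot open upwards. Finger 5 mm thick, 25 mm long, hinged at the back (x +16 mm), free end at the nose. It takes 6 to 10 N on the bar, more than the basket's weight; the bar slips past it near 1 rad, 2 to 7 mm above the seat, and it snaps to 0. Shut, it stops a bar 21 mm above the seat: tug with 5 to 15 N.
- magazine: Bystander: loose green square cassette magazine, 36 x 36 x 130 mm, standing; origin at the centre of its underside.
- bottle: Bystander: loose white plastic bottle, 52 mm across, 110 mm high, standing; origin at the centre of its underside.
- nut: Bystander: loose black knurled hand nut, 52 mm across, 24 mm high, lying flat; origin at the centre of its underside.
Not all that is in view belongs to the job. There is more than one size of the basket; the one meant has the size given above.

How it is judged:
By the outcome, as a careful person would: the job done as asked, in the order asked, and still so for the second after the job is handed in, with the robot touching nothing.
It also fails if it takes over 69 s, if anything falls off the work surface, if the arm or the gripper's body presses on something with over 40 N, if the wrist force passes 120 N, or if a joint passes its speed limit or range.

## Working session

There is one attempt and no reset: what is moved stays moved. The work goes in short steps, Python scripts to look and compute and a tool call to move; the robot and the scene stay as the last step left them, time stands still between calls to the robot, and variables do not carry over. Pictures are saved under pics/ and viewed, and the job is handed in when it is done.

Besides the shell and the picture viewer there is one more tool, called after "Call:" by a JSON object that holds its "method" and its "body", one argument or row to a line. drive_tool: Moves the arm, as the interface text tells. Its arguments: {"type":"object","properties":{"increments":{"type":"array","items":{"type":"array","items":{"type":"number"}}}},"required":["increments"]}

```bash
mkdir -p pics; python3 - <<'E'
from bench import ctrl,camera
import cv2,numpy as np,pickle
o=ctrl.get_obs();print({k:np.round(v,4) for k,v in o.items()})
for n in("scene","top"):
    c=camera(n);pickle.dump(c,open(n+".pkl","wb"));cv2.imwrite(f"pics/{n}0.png",c["img"][:,:,::-1]);print(n,c["fx"],c["fy"],c["cx"],c["cy"],c["k1"],np.round(c["world_from_camera"],4).tolist())
E
```

```text
{'time_s': np.float64(0.0), 'q': array([-1.3373,  0.1815,  1.608 ,  0.    ,  1.3538, -0.2063]), 'dq': array([-0.0009,  0.0015,  0.0014,  0.0021, -0.0016,  0.0007]), 'joint_efforts': array([ 1.90000e-03, -4.44860e+01, -3.51339e+01,  1.00000e-04,
        9.10000e-03, -0.00000e+00]), 'eef_pos': array([ 0.2447, -0.5197,  0.2414]), 'eef_rot': array([ 0.1536,  0.6901,  0.1548, -0.6901]), 'wrist_force': array([ 0.1817,  0.8303, -0.4396]), 'torque': array([ 0.0059, -0.0172, -0.0465]), 'opening': np.float64(0.9941)}
scene 453.48812496445777 453.48812496445777 318.153428526022 244.14091844335252 -0.0977192375527646 [[0.5076, 0.5107, -0.694, 1.1954], [0.8616, -0.3071, 0.4042, -0.4613], [-0.0067, -0.8031, -0.5959, 0.7246], [0.0, 0.0, 0.0, 1.0]]
top 580.9784804341823 580.9784804341823 323.00144048048594 240.31150961064444 -0.1648356166905688 [[-0.0173, -0.9987, 0.0479, 0.4802], [-0.9994, 0.0187, 0.0276, -0.1103], [-0.0285, -0.0474, -0.9985, 1.2609], [0.0, 0.0, 0.0, 1.0]]
```

View pics/scene0.png

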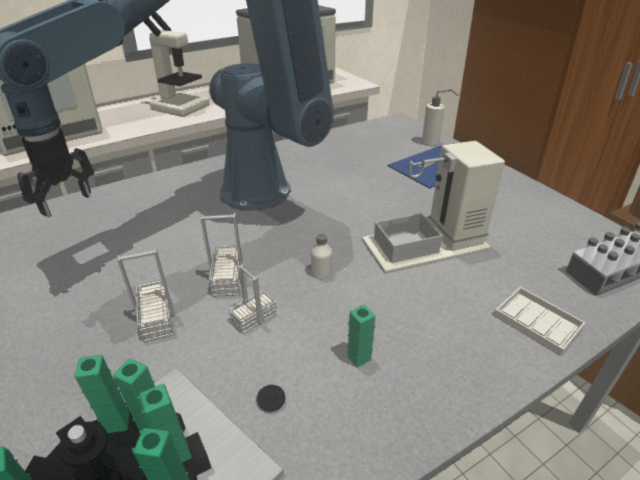

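View pics/top0.png

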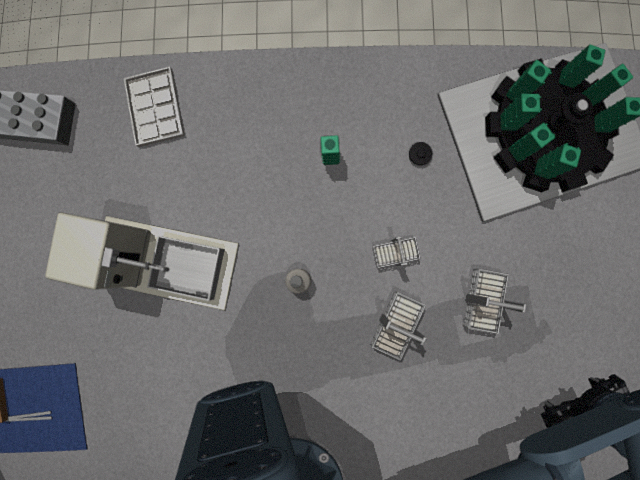

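```bash
cat > h.py <<'E'
import numpy as np,cv2,pickle
def K(c): return np.array([[c["fx"],0,c["cx"]],[0,c["fy"],c["cy"]],[0,0,1.]])
def rays(c,uv):
    uv=np.asarray(uv,float).reshape(-1,1,2)
    n=cv2.undistortPoints(uv,K(c),np.array([c["k1"],0,0,0,0.]),).reshape(-1,2)
    d=np.c_[n,np.ones(len(n))]; T=c["world_from_camera"]
    return T[:3,3],d@T[:3,:3].T
def onplane(c,uv,z):
    o,d=rays(c,uv); return o+d*((z-o[2])/d[:,2])[:,None]
def two(c1,a,c2,b):
    o1,d1=rays(c1,[a]);o2,d2=rays(c2,[b]);d1=d1[0];d2=d2[0]
    s=np.linalg.lstsq(np.c_[d1,-d2],o2-o1,rcond=None)[0]
    p,q=o1+s[0]*d1,o2+s[1]*d2
    return (p+q)/2,np.linalg.norm(p-q)
def depthpts(c,u0,v0,u1,v1):
    v,u=np.mgrid[v0:v1,u0:u1]; o,d=rays(c,np.c_[u.ravel(),v.ravel()]); z=c["depth"][v0:v1,u0:u1].reshape(-1,1)
    return (o+d*z).reshape(v1-v0,u1-u0,3)
def load(): return pickle.load(open("scene.pkl","rb")),pickle.load(open("top.pkl","rb"))
E
python3 - <<'E'
from h import *
s,t=load()
def crop(c,u0,v0,u1,v1,k,n): cv2.imwrite("pics/"+n,cv2.resize(c["img"][v0:v1,u0:u1,::-1],None,fx=k,fy=k,interpolation=cv2.INTER_CUBIC))
crop(t,360,220,540,370,4,"t_b.png"); crop(s,100,200,290,345,4,"s_b.png")
crop(t,40,200,250,320,3.5,"t_d.png"); crop(s,350,120,510,270,4,"s_d.png")
P=depthpts(t,360,220,540,370);z=P[...,2]
print(np.round(np.nanmax(z),3))
m=((z>0.02)&(z<.3)).astype(np.uint8)
n,l,st,ce=cv2.connectedComponentsWithStats(cv2.morphologyEx(m,cv2.MORPH_CLOSE,np.ones((5,5))))
for i in range(1,n):
    if st[i,4]<60: continue
    k=(l==i)&(m>0);zz=z[k]
    b=P[k&(z<.065)][:,:2].astype(np.float32)
    print(st[i]+[360,220,0,0,0],np.percentile(zz,[50,90,97,99.5]).round(3),cv2.minAreaRect(b))
E
```

```text
1.261
[ 373  237   47   31 1075] [0.036 0.129 0.133 0.135] ((0.511407196521759, -0.2298073172569275), (0.05350923165678978, 0.09276178479194641), 10.351730346679688)
[ 465  269   62   65 2288] [0.05  0.178 0.183 0.186] ((0.4056323170661926, -0.4178711771965027), (0.07385382056236267, 0.1274900883436203), 78.2801742553711)
[ 371  292   55   69 2224] [0.05  0.179 0.184 0.186] ((0.35865330696105957, -0.2293684482574463), (0.07713530212640762, 0.12819255888462067), 63.84882354736328)
```

View pics/t_b.png

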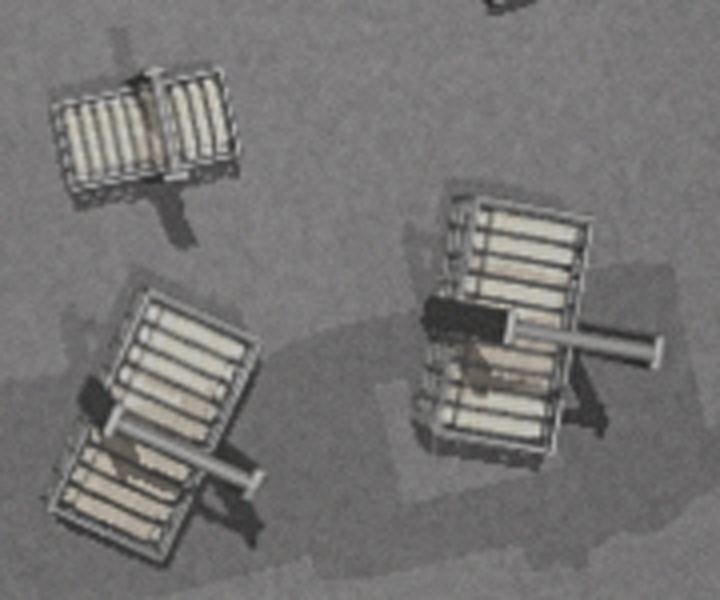

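View pics/s_b.png

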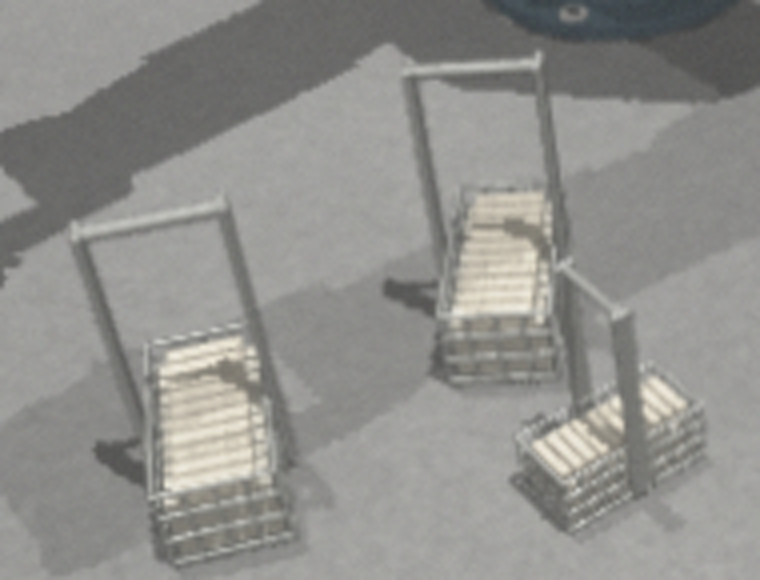

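View pics/t_d.png

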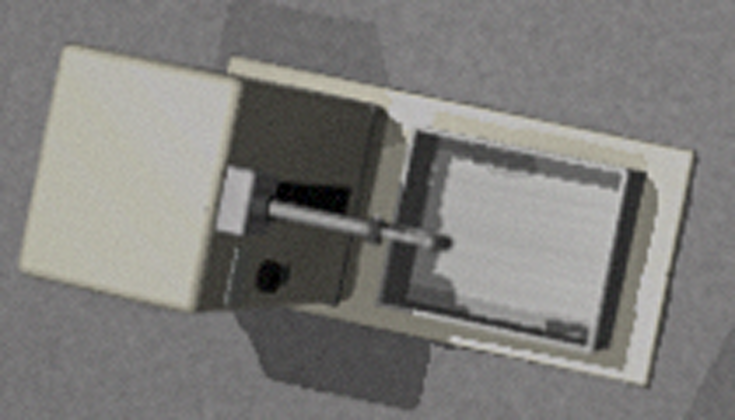

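View pics/s_d.png

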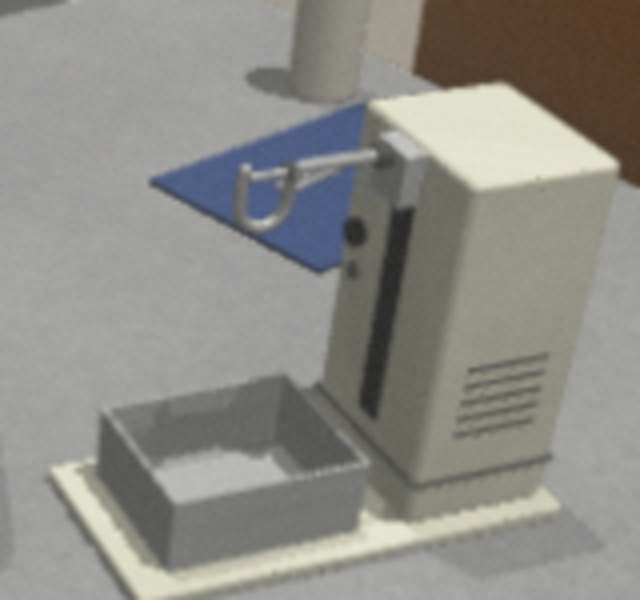

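```bash
python3 - <<'E'
from h import *
s,t=load()
A,ea=two(t,(398,238),s,(256.75,278));B,eb=two(t,(403.75,264.5),s,(240.75,266.5))
print("bar",A,ea,B,eb,(A+B)/2,np.linalg.norm(A-B),"yaw of bar(y) deg",np.degrees(np.arctan2(*(A-B)[[1,0]])))
print(onplane(t,[(398,238),(403.75,264.5)],.13),onplane(s,[(256.75,278),(240.75,266.5)],.13))
N,en=two(t,(167.1,269.4),s,(410.75,162));print("nose",N,en)
# dipper from top crops: baseplate & housing top & bath rim corners
f=lambda L:[(u/3.5+40-.36,v/3.5+200-.36) for u,v in L]
for nm,L,z in(("housing",[(66,46),(240,80),(196,310),(22,268)],.258),("bath",[(415,130),(643,172),(600,350),(383,303)],.066),("arm",[(275,208),(430,241)],.254)):
    p=onplane(t,f(L),z);print(nm,p.round(4).tolist(),p.mean(0).round(4),[ (round(np.linalg.norm(p[i]-p[i-1]),4),round(np.degrees(np.arctan2(*(p[i]-p[i-1])[[1,0]])),1)) for i in range(len(p))])
P=depthpts(t,40,200,250,320);z=P[...,2]
for a,b in((.25,.27),):
    k=(z>a)&(z<b);r=cv2.minAreaRect(P[k][:,:2].astype(np.float32));print(a,k.sum(),r,cv2.boxPoints(r).round(4).tolist())
k=(z>.235)&(z<.275);v,u=np.nonzero(k);k2=u>75
for i in np.nonzero(k2)[0][::4]: print(u[i]+40,v[i]+200,P[v[i],u[i]].round(4))
E
```

```text
bar [ 0.53707626 -0.22329867  0.13043831] 0.0039963597209682535 [ 0.48475837 -0.23482005  0.12827232] 0.0012780755582686714 [ 0.51091731 -0.22905936  0.12935531] 0.05361524800231771 yaw of bar(y) deg 12.419372628919966
[[ 0.53630728 -0.22518414  0.13      ]
 [ 0.48451033 -0.23522432  0.13      ]] [[ 0.53755082 -0.22135461  0.13      ]
 [ 0.48713408 -0.23491399  0.13      ]]
nose [0.48461326 0.19696832 0.2560219 ] 0.00819174635327394
housing [[0.5877, 0.3993, 0.258], [0.5676, 0.3021, 0.258], [0.4501, 0.3265, 0.258], [0.4723, 0.4241, 0.258]] [0.5194 0.363  0.258 ] [(np.float64(0.118), np.float64(-12.1)), (np.float64(0.0993), np.float64(-101.7)), (np.float64(0.12), np.float64(168.3)), (np.float64(0.1002), np.float64(77.2))]
bath [[0.5515, 0.2698, 0.066], [0.5238, 0.1303, 0.066], [0.4186, 0.1576, 0.066], [0.4478, 0.2906, 0.066]] [0.4854 0.2121 0.066 ] [(np.float64(0.1058), np.float64(-11.3)), (np.float64(0.1422), np.float64(-101.2)), (np.float64(0.1088), np.float64(165.5)), (np.float64(0.1362), np.float64(77.6))]
arm [[0.5018, 0.2848, 0.254], [0.484, 0.2025, 0.254]] [0.4929 0.2436 0.254 
[... 1591 characters left out ...]
907 0.2452 0.2558]
143 265 [0.4906 0.2377 0.256 ]
147 265 [0.4905 0.2313 0.253 ]
151 265 [0.4905 0.2247 0.2507]
142 266 [0.4889 0.2405 0.2534]
146 266 [0.4888 0.233  0.2536]
150 266 [0.4887 0.227  0.2494]
154 266 [0.4886 0.2194 0.2499]
158 266 [0.4885 0.212  0.25  ]
148 267 [0.487  0.2304 0.2503]
152 267 [0.4869 0.2218 0.2538]
156 267 [0.4868 0.2141 0.2548]
160 267 [0.4867 0.2082 0.2503]
164 267 [0.4866 0.2    0.253 ]
145 268 [0.4853 0.2352 0.2527]
154 268 [0.4851 0.2197 0.2491]
158 268 [0.485  0.2124 0.2488]
162 268 [0.4848 0.2016 0.2598]
166 268 [0.4848 0.1982 0.2471]
159 269 [0.4832 0.2101 0.2502]
163 269 [0.4831 0.2002 0.2583]
167 269 [0.483  0.1989 0.2388]
165 270 [0.4813 0.1983 0.2526]
```

```bash
python3 - <<'E'
from h import *
s,t=load()
a=np.radians(78);X=np.array([np.cos(a),np.sin(a),0]);n=np.array([-X[1],X[0],0]);O=np.array([.4870,.214,0])
# image rectified to hook plane: x_d -40..60, z .19...28, 0.25mm px
xs=np.arange(-.04,.06,.00025);zs=np.arange(.28,.19,-.00025)
G=O+xs[None,:,None]*X+zs[:,None,None]*np.array([0,0,1.])
def proj(c,P):
    T=np.linalg.inv(c["world_from_camera"]);r,_=cv2.Rodrigues(T[:3,:3])
    return cv2.projectPoints(P.reshape(-1,1,3),r,T[:3,3],K(c),np.array([c["k1"],0,0,0,0.]))[0].reshape(P.shape[:-1]+(2,)).astype(np.float32)
m=proj(s,G);im=cv2.remap(s["img"],m[...,0],m[...,1],cv2.INTER_CUBIC)
im=cv2.resize(im,None,fx=1.9,fy=1.6)[:, :, ::-1].copy()
h,w=im.shape[:2]
for x in range(-40,60,10):
    cv2.line(im,(int((x+40)/100*w),0),(int((x+40)/100*w),h),(0,0,255) if x==0 else (0,180,255),1)
for z in range(190,280,10):
    y=int((280-z)/90*h);cv2.line(im,(0,y),(w,y),(0,180,255),1);cv2.putText(im,str(z),(0,y),0,.4,(0,0,0))
cv2.imwrite("pics/hookplane.png",im);print(im.shape)
# top: plan at z=.25
xs=np.arange(-.04,.06,.00025);ys=np.arange(.03,-.03,-.00025)
Y=n
G=O+np.array([0,0,.256])+xs[None,:,None]*X+ys[:,None,None]*Y
m=proj(t,G);im=cv2.remap(t["img"],m[...,0],m[...,1],cv2.INTER_CUBIC)
im=cv2.resize(im,None,fx=1.9,fy=1.9)[:, :, ::-1].copy();h,w=im.shape[:2]
for x in range(-40,60,10): cv2.line(im,(int((x+40)/100*w),0),(int((x+40)/100*w),h),(0,0,255) if x==0 else (0,180,255),1)
cv2.line(im,(0,h//2),(w,h//2),(0,0,255),1)
cv2.imwrite("pics/hooktop.png",im)
E
```

```text
(578, 760, 3)
```

View pics/hookplane.png

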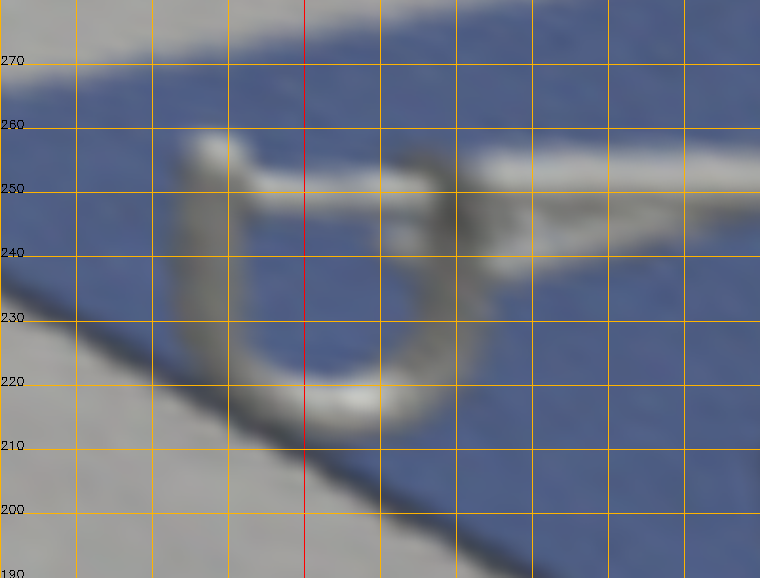

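View pics/hooktop.png

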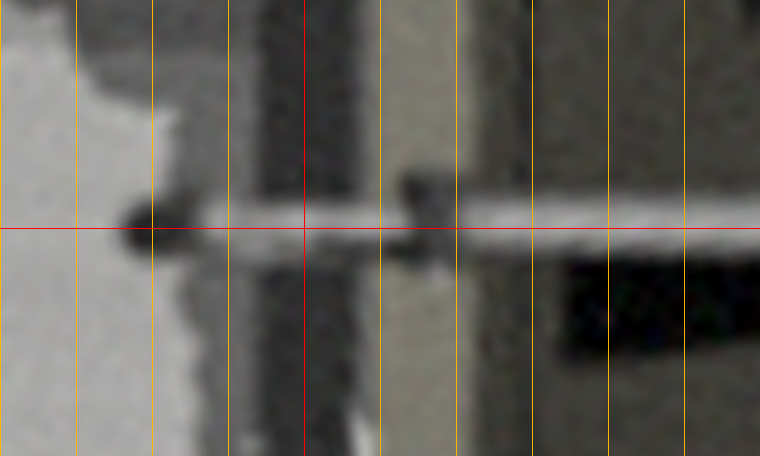

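```bash
cat > plan.py <<'E'
import numpy as np,sys
from scipy.spatial.transform import Rotation as R
from bench import ctrl
def obs():
    o=ctrl.get_obs();q=o["eef_rot"];return o,R.from_quat([q[1],q[2],q[3],q[0]]).as_matrix()
def report(target,yaw):
    """target xyz, jaw(y) axis yaw deg mod 180; prints total tool shift and turn"""
    o,M=obs();b=np.radians(yaw);y=np.array([np.cos(b),np.sin(b),0])
    if y@M[:,1]<0:y=-y
    x=np.array([0,0,-1.]);W=np.c_[x,y,np.cross(x,y)]
    d=M.T@W
    print("t",o["time_s"].round(3),"pos",o["eef_pos"].round(4),"F",o["wrist_force"].round(2),"T",o["torque"].round(2),"op",o["opening"].round(3),"q",o["q"].round(2))
    print("tool y yaw",np.degrees(np.arctan2(M[1,1],M[0,1])).round(2),"tilt x",M[:,0].round(4))
    print("turn deg(tool)",np.degrees(R.from_matrix(d).as_rotvec()).round(2),"shift in tool axes now mm",(1e3*M.T@(np.array(target)-o["eef_pos"])).round(1),"in target axes",(1e3*W.T@(np.array(target)-o["eef_pos"])).round(1))
E
python3 -c "
from plan import *
report([.511,-.2293,.2414],11.5);o,M=obs();print(M.round(3))"
```

```text
Traceback (most recent call last):
  File "plan.py", line 12, in report
    print("t",o["time_s"].round(3),"pos",o["eef_pos"].round(4),"F",o["wrist_force"].round(2),"T",o["torque"].round(2),"op",o["opening"].round(3),"q",o["q"].round(2))
              ^^^^^^^^^^^^^^^^^
AttributeError: 'float' object has no attribute 'round'
```

```bash
sed -i 's/o\["time_s"\].round(3)/round(o["time_s"],3)/;s/o\["opening"\].round(3)/round(float(o["opening"]),3)/' plan.py
python3 -c "
from plan import *
report([.511,-.2293,.2414],11.5);o,M=obs();print(M.round(3))"
```

```text
t 0.1 pos [ 0.2447 -0.5198  0.2415] F [ 0.06 -0.24  0.29] T [-0.02  0.    0.01] op 1.0 q [-1.34  0.18  1.61  0.    1.35 -0.21]
tool y yaw -64.8 tilt x [-3.0e-04  1.6e-03 -1.0e+00]
turn deg(tool) [-7.63e+01 -8.00e-02  6.00e-02] shift in tool axes now mm [   0.4 -149.5 -364.6] in target axes [ 1.000e-01  3.189e+02 -2.316e+02]
[[-0.     0.426 -0.905]
 [ 0.002 -0.905 -0.426]
 [-1.    -0.002 -0.   ]]
```

```bash
cat >> plan.py <<'E'
def rows(target,yaw,n,claw):
    o,M=obs();b=np.radians(yaw);y=np.array([np.cos(b),np.sin(b),0])
    if y@M[:,1]<0:y=-y
    x=np.array([0,0,-1.]);W=np.c_[x,y,np.cross(x,y)]
    rv=np.degrees(R.from_matrix(M.T@W).as_rotvec());st=(np.array(target)-o["eef_pos"])/n
    C=M;p=o["eef_pos"].copy()
    for i in range(n):
        s=(C.T@((np.array(target)-p)/(n-i))).round(4);r=R.from_matrix(C.T@W).as_rotvec(degrees=True)/(n-i);r=r.round(1)
        p=p+C@s;C=C@R.from_rotvec(r,degrees=True).as_matrix();print([*s.tolist(),*r.tolist(),claw],end=",\n")
    print("end",p.round(4),"yaw",np.degrees(np.arctan2(C[1,1],C[0,1])).round(2),C[:,0].round(4))
E
python3 -c "
from plan import *
rows([.511,-.2293,.2414],11.5,9,1)"
```

```text
[0.0, -0.0166, -0.0405, -8.5, -0.0, 0.0, 1],
[0.0001, -0.0104, -0.0425, -8.5, -0.0, 0.0, 1],
[0.0, -0.004, -0.0436, -8.5, -0.0, 0.0, 1],
[0.0001, 0.0024, -0.0437, -8.5, -0.0, 0.0, 1],
[0.0, 0.0089, -0.0429, -8.5, -0.0, 0.0, 1],
[0.0001, 0.0151, -0.0411, -8.5, -0.0, 0.0, 1],
[0.0, 0.021, -0.0384, -8.4, -0.0, 0.0, 1],
[0.0001, 0.0264, -0.0349, -8.5, -0.0, 0.0, 1],
[0.0, 0.0314, -0.0307, -8.4, -0.1, 0.0, 1],
end [ 0.511  -0.2293  0.2414] yaw 11.5 [-1.e-04 -2.e-04 -1.e+00]
```

Call:
{"method": "drive_tool", "body": {
  "increments": [
    [0,-0.0166,-0.0405,-8.5,0,0,1],
    [0,-0.0104,-0.0425,-8.5,0,0,1],
    [0,-0.004,-0.0436,-8.5,0,0,1],
    [0,0.0024,-0.0437,-8.5,0,0,1],
    [0,0.0089,-0.0429,-8.5,0,0,1],
    [0,0.0151,-0.0411,-8.5,0,0,1],
    [0,0.021,-0.0384,-8.4,0,0,1],
    [0,0.0264,-0.0349,-8.5,0,0,1],
    [0,0.0314,-0.0307,-8.4,0,0,1],
    [0,0,0,0,0,0,1]
  ]
}}

```text
time_s: 1.35
eef_pos: [0.5123, -0.2273, 0.2418]
eef_rot: [0.548, 0.446, 0.549, -0.446]
wrist_force: [0.8, -0.0, -0.2]
opening: 1.002
```

```bash
python3 - <<'E'
from plan import *
from h import *
from bench import camera
report([.511,-.2293,.115],11.5)
for n in("scene","top"):
    c=camera(n);pickle.dump(c,open(n+"1.pkl","wb"))
    u0,v0,u1,v1=(180,160,340,340) if n=="scene" else (330,180,470,320)
    cv2.imwrite(f"pics/{n}1.png",cv2.resize(c["img"][v0:v1,u0:u1,::-1],None,fx=3.3,fy=3.3,interpolation=cv2.INTER_CUBIC))
E
```

```text
t 1.35 pos [ 0.5123 -0.2273  0.2418] F [ 0.78 -0.02 -0.16] T [-0.04 -0.03  0.03] op 1.002 q [-0.63  0.15  1.64  0.    1.35 -0.84]
tool y yaw 11.77 tilt x [-4.e-04  1.e-03 -1.e+00]
turn deg(tool) [ 0.27 -0.06  0.01] shift in tool axes now mm [126.8  -1.7   1.8] in target axes [126.8  -1.7   1.7]
```

View pics/scene1.png

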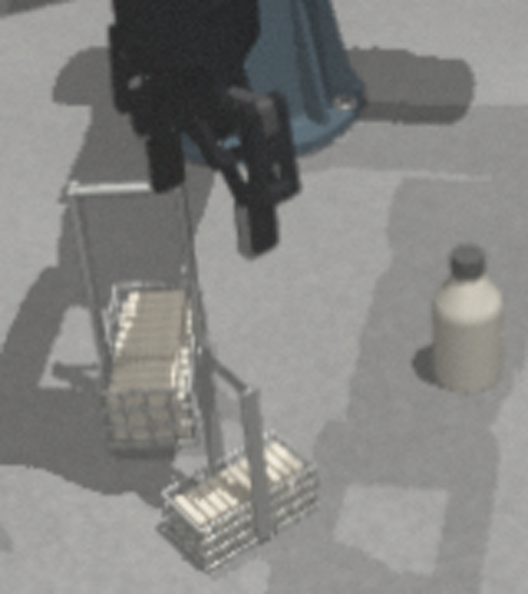

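View pics/top1.png

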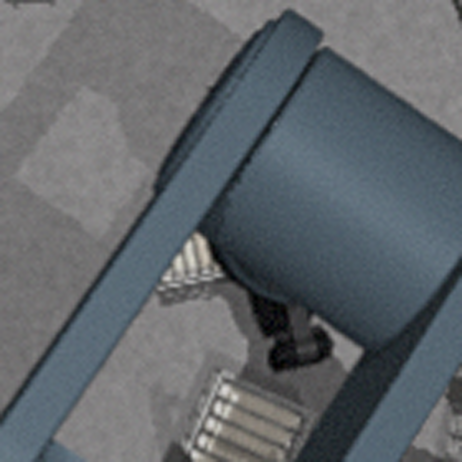

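```bash
python3 - <<'E'
from h import *
s=pickle.load(open("scene1.pkl","rb"))
f=lambda L:[(u/3.3+180-.35,v/3.3+160-.35) for u,v in L]
p=onplane(s,f([(167,188),(258,250)]),.234);print(p,p.mean(0))
p=onplane(s,f([(206,352),(250,390)]),.131);print(p,p.mean(0))
E
```

```text
[[ 0.45450816 -0.23174327  0.234     ]
 [ 0.54216941 -0.21121739  0.234     ]] [ 0.49833879 -0.22148033  0.234     ]
[[ 0.48918343 -0.23268969  0.131     ]
 [ 0.53680211 -0.2238672   0.131     ]] [ 0.51299277 -0.22827845  0.131     ]
```

Call:
{"method": "drive_tool", "body": {
  "increments": [
    [0.03,-0.0017,0.0018,0.3,0,0,1],
    [0.03,0,0,0,0,0,1],
    [0.025,0,0,0,0,0,1],
    [0.018,0,0,0,0,0,1],
    [0.012,0,0,0,0,0,1],
    [0.012,0,0,0,0,0,1],
    [0,0,0,0,0,0,1],
    [0,0,0,0,0,0,1]
  ]
}}

```text
time_s: 2.45
eef_pos: [0.5103, -0.2321, 0.1159]
eef_rot: [0.547, 0.449, 0.546, -0.449]
wrist_force: [0.8, -0.1, 0.5]
opening: 0.999
```

```bash
python3 - <<'E'
from plan import *
from h import *
from bench import camera
report([.511,-.2293,.115],11.5)
c=camera("scene");pickle.dump(c,open("scene2.pkl","wb"))
u0,v0,u1,v1=(180,200,320,340)
cv2.imwrite(f"pics/scene2.png",cv2.resize(c["img"][v0:v1,u0:u1,::-1],None,fx=4,fy=4,interpolation=cv2.INTER_CUBIC))
E
```

```text
t 2.45 pos [ 0.5103 -0.2321  0.1159] F [ 0.77 -0.12  0.52] T [-0.08  0.03 -0.01] op 0.999 q [-0.64  0.3   1.74  0.    1.1  -0.83]
tool y yaw 11.21 tilt x [ 9.e-04 -6.e-04 -1.e+00]
turn deg(tool) [-0.29  0.04 -0.04] shift in tool axes now mm [ 0.9  1.3 -2.6] in target axes [ 0.9  1.3 -2.6]
```

View pics/scene2.png

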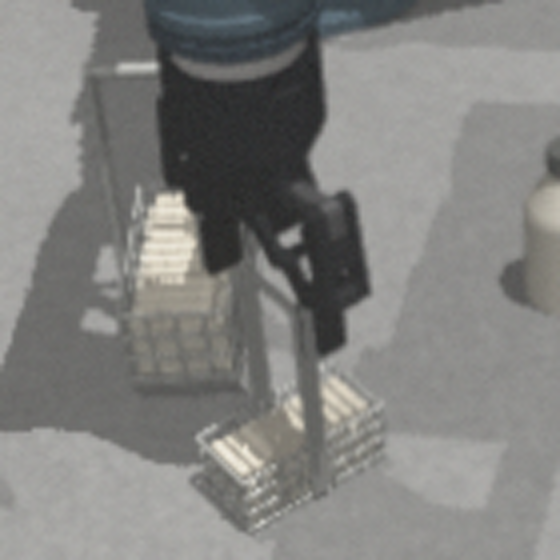

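Call:
{"method": "drive_tool", "body": {
  "increments": [
    [0,0,0,0,0,0,1]
  ]
}}

```text
time_s: 2.62
eef_pos: [0.5103, -0.2321, 0.116]
eef_rot: [0.547, 0.449, 0.546, -0.449]
wrist_force: [-1.1, -0.1, -0.4]
opening: 1.0
```

Call:
{"method": "drive_tool", "body": {
  "increments": [
    [0,0,0,0,0,0,1]
  ]
}}

```text
time_s: 2.75
eef_pos: [0.5101, -0.232, 0.1157]
eef_rot: [0.547, 0.449, 0.546, -0.449]
wrist_force: [0.4, 0.1, 0.2]
opening: 0.998
```

Call:
{"method": "drive_tool", "body": {
  "increments": [
    [0.001,0.0013,-0.0026,0,0,0,1],
    [0,0,0,0,0,0,0.6],
    [0,0,0,0,0,0,0.4],
    [0,0,0,0,0,0,0.2],
    [0,0,0,0,0,0,-0.2],
    [0,0,0,0,0,0,-1],
    [0,0,0,0,0,0,-1],
    [0,0,0,0,0,0,-1]
  ]
}}

```text
time_s: 3.75
eef_pos: [0.511, -0.2294, 0.1147]
eef_rot: [0.547, 0.449, 0.546, -0.449]
wrist_force: [2.3, -0.3, 3.6]
opening: 0.643
```

```bash
python3 - <<'E'
from plan import *
from h import *
from bench import camera
report([.511,-.2293,.115],11.5)
c=camera("scene");pickle.dump(c,open("scene2.pkl","wb"))
u0,v0,u1,v1=(180,200,320,340)
cv2.imwrite(f"pics/scene3.png",cv2.resize(c["img"][v0:v1,u0:u1,::-1],None,fx=4,fy=4,interpolation=cv2.INTER_CUBIC))
E
```

```text
t 3.75 pos [ 0.511  -0.2294  0.1147] F [ 2.31 -0.33  3.57] T [-0.07 -0.42  0.04] op 0.643 q [-0.63  0.3   1.75  0.    1.1  -0.83]
tool y yaw 11.19 tilt x [ 1.1e-03 -7.0e-04 -1.0e+00]
turn deg(tool) [-0.31  0.05 -0.05] shift in tool axes now mm [-0.3 -0.  -0.1] in target axes [-0.3 -0.  -0.1]
```

View pics/scene3.png

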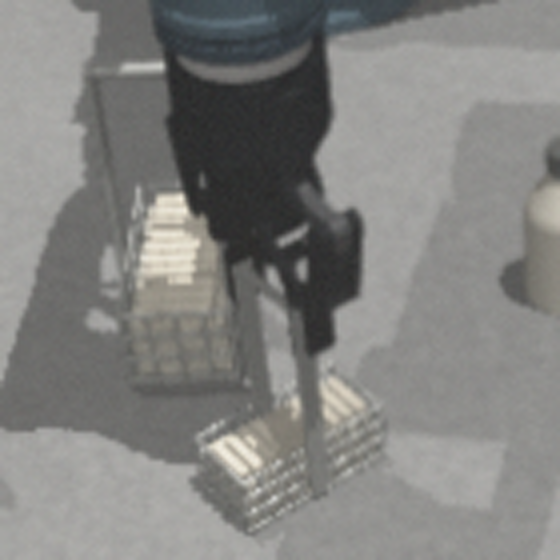

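Call:
{"method": "drive_tool", "body": {
  "increments": [
    [-0.005,0,0,0,0,0,-1],
    [-0.01,0,0,0,0,0,-1],
    [-0.02,0,0,0,0,0,-1],
    [-0.03,0,0,0,0,0,-1],
    [-0.03,0,0,0,0,0,-1],
    [-0.03,0,0,0,0,0,-1],
    [-0.02,0,0,0,0,0,-1],
    [-0.01,0,0,0,0,0,-1],
    [0,0,0,0,0,0,-1]
  ]
}}

```text
time_s: 4.92
eef_pos: [0.5106, -0.2291, 0.2696]
eef_rot: [0.547, 0.449, 0.546, -0.449]
wrist_force: [-0.5, -0.1, -3.6]
opening: 0.637
```

```bash
python3 - <<'E'
from plan import *
from h import *
from bench import camera
T=[.4625,.098,.275]
report(T,-12)
rows(T,-12,9,-1)
c=camera("scene");pickle.dump(c,open("scene2.pkl","wb"))
u0,v0,u1,v1=(150,120,320,320)
cv2.imwrite(f"pics/scene4.png",cv2.resize(c["img"][v0:v1,u0:u1,::-1],None,fx=3,fy=3,interpolation=cv2.INTER_CUBIC))
E
```

```text
t 4.925 pos [ 0.5106 -0.2291  0.2696] F [-0.5  -0.08 -3.58] T [-0.03 -0.04  0.  ] op 0.637 q [-0.63  0.12  1.62 -0.    1.4  -0.83]
tool y yaw 11.2 tilt x [ 3.e-04 -3.e-04 -1.e+00]
turn deg(tool) [ 2.32e+01  1.00e-02 -2.00e-02] shift in tool axes now mm [  -5.5   16.4 -330.2] in target axes [  -5.4 -115.  -309.9]
[-0.0006, 0.0018, -0.0367, 2.6, 0.0, -0.0, -1],
[-0.0006, 0.0002, -0.0367, 2.6, 0.0, -0.0, -1],
[-0.0006, -0.0015, -0.0367, 2.6, 0.0, -0.0, -1],
[-0.0006, -0.0032, -0.0366, 2.6, 0.0, -0.0, -1],
[-0.0006, -0.0048, -0.0364, 2.6, 0.0, -0.0, -1],
[-0.0006, -0.0065, -0.0362, 2.5, 0.0, -0.0, -1],
[-0.0006, -0.0081, -0.0358, 2.6, 0.0, -0.0, -1],
[-0.0007, -0.0097, -0.0354, 2.5, 0.0, -0.0, -1],
[-0.0006, -0.0112, -0.035, 2.6, 0.0, -0.0, -1],
end [0.4625 0.098  0.275 ] yaw -12.0 [ 3.e-04 -3.e-04 -1.e+00]
```

View pics/scene4.png

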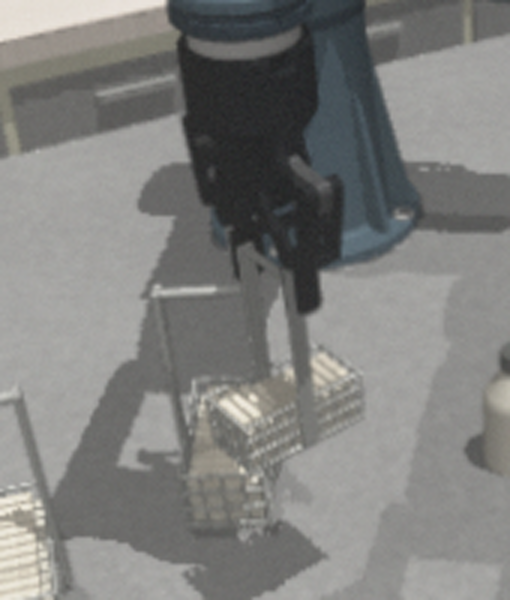

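Call:
{"method": "drive_tool", "body": {
  "increments": [
    [-0.0003,0.001,-0.0183,1.3,0,0,-1],
    [-0.0006,0.001,-0.0367,2.6,0,0,-1],
    [-0.0006,-0.0007,-0.0367,2.6,0,0,-1],
    [-0.0006,-0.0023,-0.0367,2.6,0,0,-1],
    [-0.0006,-0.004,-0.0366,2.6,0,0,-1],
    [-0.0006,-0.0056,-0.0363,2.6,0,0,-1],
    [-0.0006,-0.0073,-0.036,2.5,0,0,-1],
    [-0.0006,-0.0089,-0.0356,2.5,0,0,-1],
    [-0.0006,-0.0105,-0.0352,2.6,0,0,-1],
    [-0.0003,-0.0056,-0.0175,1.3,0,0,-1]
  ]
}}

```text
time_s: 6.22
eef_pos: [0.4617, 0.0998, 0.2733]
eef_rot: [-0.444, -0.549, -0.446, 0.55]
wrist_force: [0.4, -0.4, -3.3]
opening: 0.645
```

Call:
{"method": "drive_tool", "body": {
  "increments": [
    [0,0,0,0,0,0,-1],
    [0,0,0,0,0,0,-1]
  ]
}}

```text
time_s: 6.48
eef_pos: [0.4627, 0.0976, 0.2739]
eef_rot: [-0.445, -0.549, -0.445, 0.55]
wrist_force: [-0.1, -0.1, -3.6]
opening: 0.645
```

```bash
python3 - <<'E'
from plan import *
from h import *
from bench import camera
T=[.4625,.098,.275]
report(T,-12)
for n in("scene","top"):
    c=camera(n);pickle.dump(c,open(n+"5.pkl","wb"))
    u0,v0,u1,v1=(290,80,510,280) if n=="scene" else (40,200,280,330)
    cv2.imwrite(f"pics/{n}5.png",cv2.resize(c["img"][v0:v1,u0:u1,::-1],None,fx=3,fy=3,interpolation=cv2.INTER_CUBIC))
E
```

```text
t 6.475 pos [0.4627 0.0976 0.2739] F [-0.08 -0.05 -3.63] T [ 0.02 -0.03  0.  ] op 0.645 q [-0.04 -0.08  1.82 -0.    1.41  0.17]
tool y yaw -11.98 tilt x [-1.4e-03 -4.0e-04 -1.0e+00]
turn deg(tool) [0.02 0.04 0.07] shift in tool axes now mm [-1.1 -0.3 -0.3] in target axes [-1.1 -0.3 -0.3]
```

View pics/scene5.png

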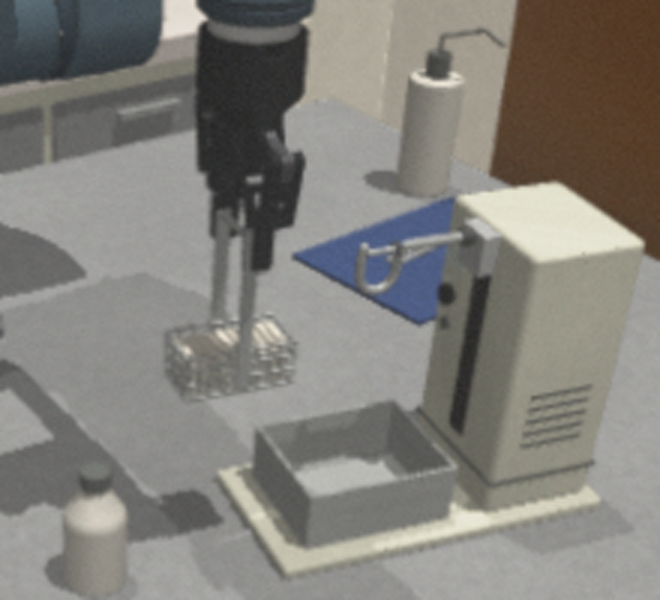

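View pics/top5.png

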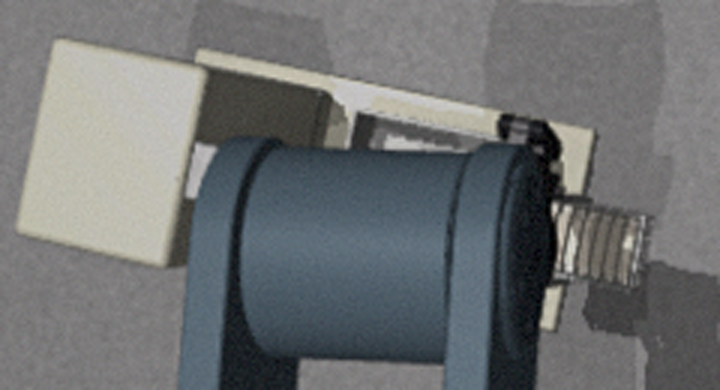

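```bash
cat >> h.py <<'E'
def proj(c,P):
    T=np.linalg.inv(c["world_from_camera"]);r,_=cv2.Rodrigues(T[:3,:3])
    return cv2.projectPoints(P.reshape(-1,1,3),r,T[:3,3],K(c),np.array([c["k1"],0,0,0,0.]))[0].reshape(P.shape[:-1]+(2,)).astype(np.float32)
A_=np.radians(78);X_=np.array([np.cos(A_),np.sin(A_),0]);Y_=np.array([-X_[1],X_[0],0]);O_=np.array([.4870,.214,0])
def planeimg(c,org,y,x0,x1,z0,z1,k,name):
    # k px per mm, view of dipper x-z plane through org, offset y
    xs=np.arange(x0,x1,1/k)/1e3;zs=np.arange(z1,z0,-1/k)/1e3
    G=org+Y_*y+xs[None,:,None]*X_+zs[:,None,None]*np.array([0,0,1.])
    m=proj(c,G);im=cv2.remap(c["img"],m[...,0],m[...,1],cv2.INTER_CUBIC)[:,:,::-1].copy();h,w=im.shape[:2]
    for x in range(int(np.ceil(x0/10)*10),x1,10): cv2.line(im,(int((x-x0)*k),0),(int((x-x0)*k),h),(0,0,255) if x==0 else (0,180,255),1)
    for z in range(int(np.ceil(z0/10)*10),z1,10):
        y=int((z1-z)*k);cv2.line(im,(0,y),(w,y),(0,180,255),1);cv2.putText(im,str(z),(0,y),0,.4,(0,0,0))
    cv2.imwrite("pics/"+name,im)
E
python3 - <<'E'
from h import *
c=pickle.load(open("scene5.pkl","rb"));t=pickle.load(open("top5.pkl","rb"))
planeimg(c,np.array([.4627,.0976,0]),-.028,-50,60,140,300,4.5,"strip5.png")
P=depthpts(t,160,260,200,300);print("wrist z",np.median(P[...,2]))
E
```

```text
wrist z 0.622281699894802
```

View pics/strip5.png

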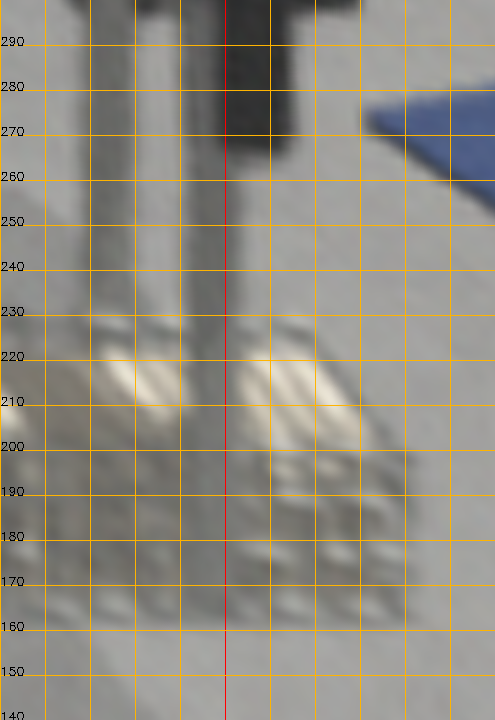

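Call:
{"method": "drive_tool", "body": {
  "increments": [
    [0.002,0,-0.01,0,0,0,-1],
    [0.002,0,-0.018,0,0,0,-1],
    [0,0,-0.018,0,0,0,-1],
    [0,0,-0.016,0,0,0,-1],
    [0,0,-0.012,0,0,0,-1],
    [0,0,0,0,0,0,-1]
  ]
}}

```text
time_s: 7.32
eef_pos: [0.4785, 0.1713, 0.2706]
eef_rot: [-0.445, -0.549, -0.445, 0.549]
wrist_force: [0.0, -0.7, -3.7]
opening: 0.642
```

Call:
{"method": "drive_tool", "body": {
  "increments": [
    [0,0,-0.01,0,0,0,-1],
    [0,0,-0.013,0,0,0,-1],
    [0,0,-0.012,0,0,0,-1],
    [0,0,-0.01,0,0,0,-1],
    [0,0,0,0,0,0,-1],
    [0,0,0,0,0,0,-1]
  ]
}}

```text
time_s: 8.07
eef_pos: [0.4877, 0.2144, 0.2706]
eef_rot: [-0.445, -0.549, -0.445, 0.55]
wrist_force: [0.8, -0.4, -4.1]
opening: 0.644
```

```bash
python3 - <<'E'
from plan import *
from h import *
from bench import camera
report([.487,.214,.268],-12)
p=obs()[0]["eef_pos"].copy();p[2]=0
for n in("scene","top"):
    c=camera(n);pickle.dump(c,open(n+"6.pkl","wb"))
    u0,v0,u1,v1=(350,80,510,280) if n=="scene" else (40,200,280,330)
    cv2.imwrite(f"pics/{n}6.png",cv2.resize(c["img"][v0:v1,u0:u1,::-1],None,fx=3,fy=3,interpolation=cv2.INTER_CUBIC))
    if n=="scene":
        planeimg(c,p,-.028,-50,60,140,300,4.5,"strip6.png")
        planeimg(c,O_,0,-50,60,190,300,6,"hook6.png")
E
```

```text
t 8.075 pos [0.4877 0.2144 0.2706] F [ 0.84 -0.43 -4.12] T [-0.02  0.   -0.03] op 0.644 q [ 0.19  0.06  1.68 -0.    1.4   0.4 ]
tool y yaw -11.99 tilt x [-3.e-04 -3.e-04 -1.e+00]
turn deg(tool) [0.01 0.02 0.02] shift in tool axes now mm [ 2.6 -0.6  0.5] in target axes [ 2.6 -0.6  0.5]
```

View pics/scene6.png

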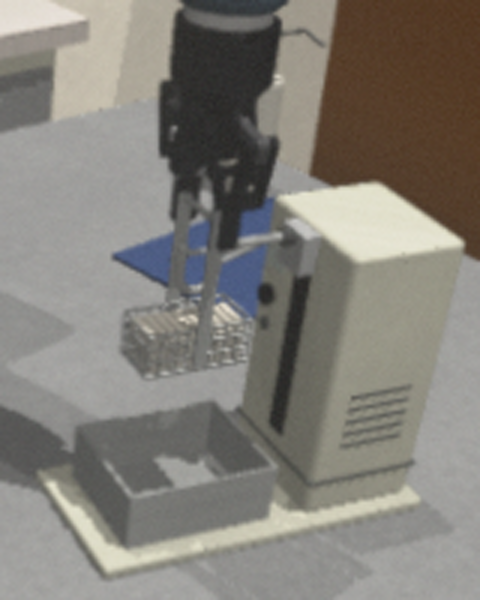

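View pics/strip6.png

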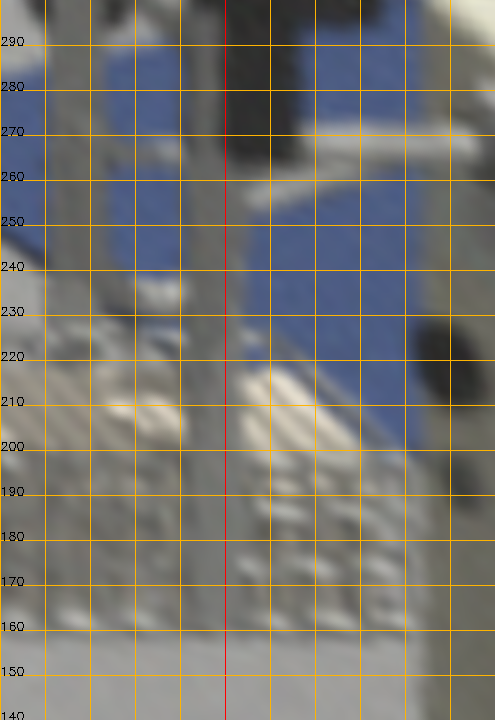

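View pics/hook6.png

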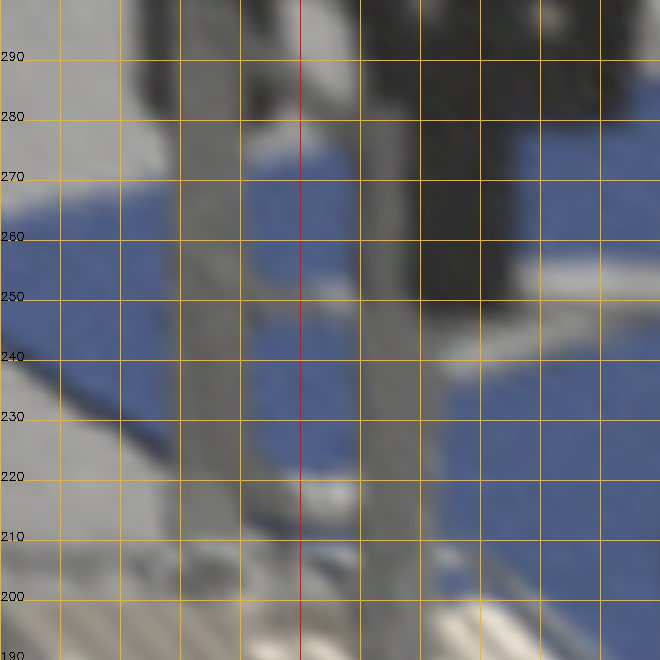

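Call:
{"method": "drive_tool", "body": {
  "increments": [
    [0.005,0,0,0,0,0,-1],
    [0.006,0,0,0,0,0,-1],
    [0.005,0,0,0,0,0,-1],
    [0.003,0,0,0,0,0,-1],
    [0,0,0,0,0,0,-1]
  ]
}}

```text
time_s: 8.8
eef_pos: [0.4876, 0.2144, 0.2513]
eef_rot: [-0.445, -0.549, -0.445, 0.55]
wrist_force: [-0.1, 0.2, -4.2]
opening: 0.643
```

Call:
{"method": "drive_tool", "body": {
  "increments": [
    [0.002,0,0,0,0,0,-1],
    [0,0,0,0,0,0,-1]
  ]
}}

```text
time_s: 9.05
eef_pos: [0.4878, 0.2145, 0.2497]
eef_rot: [0.445, 0.55, 0.445, -0.55]
wrist_force: [0.3, 0.1, -4.1]
opening: 0.644
```

Call:
{"method": "drive_tool", "body": {
  "increments": [
    [0.002,0,0,0,0,0,-1],
    [0,0,0,0,0,0,-1]
  ]
}}

```text
time_s: 9.3
eef_pos: [0.4877, 0.2145, 0.2475]
eef_rot: [-0.445, -0.549, -0.445, 0.55]
wrist_force: [-0.3, 0.5, -4.1]
opening: 0.642
```

Call:
{"method": "drive_tool", "body": {
  "increments": [
    [0.002,0,0,0,0,0,-1],
    [0,0,0,0,0,0,-1]
  ]
}}

```text
time_s: 9.55
eef_pos: [0.4876, 0.2144, 0.2455]
eef_rot: [-0.445, -0.549, -0.445, 0.55]
wrist_force: [-1.2, -0.4, -2.5]
opening: 0.641
```

Call:
{"method": "drive_tool", "body": {
  "increments": [
    [0.001,0,0,0,0,0,-1],
    [0,0,0,0,0,0,-1]
  ]
}}

```text
time_s: 9.8
eef_pos: [0.4877, 0.2144, 0.2446]
eef_rot: [-0.445, -0.549, -0.445, 0.55]
wrist_force: [-0.7, -0.1, -3.5]
opening: 0.638
```

Call:
{"method": "drive_tool", "body": {
  "increments": [
    [0.001,0,0,0,0,0,-1],
    [0,0,0,0,0,0,-1]
  ]
}}

```text
time_s: 10.05
eef_pos: [0.4877, 0.2145, 0.2436]
eef_rot: [-0.445, -0.549, -0.445, 0.55]
wrist_force: [-0.3, 0.3, -3.0]
opening: 0.646
```

Call:
{"method": "drive_tool", "body": {
  "increments": [
    [0.001,0,0,0,0,0,-1],
    [0,0,0,0,0,0,-1]
  ]
}}

```text
time_s: 10.3
eef_pos: [0.4877, 0.2145, 0.2426]
eef_rot: [-0.445, -0.549, -0.445, 0.55]
wrist_force: [0.4, -0.6, -3.0]
opening: 0.639
```

Call:
{"method": "drive_tool", "body": {
  "increments": [
    [0.001,0,0,0,0,0,-1],
    [0,0,0,0,0,0,-1]
  ]
}}

```text
time_s: 10.55
eef_pos: [0.4877, 0.2145, 0.2416]
eef_rot: [-0.445, -0.549, -0.445, 0.55]
wrist_force: [0.3, 0.0, -3.4]
opening: 0.645
```

Call:
{"method": "drive_tool", "body": {
  "increments": [
    [0.001,0,0,0,0,0,-1],
    [0,0,0,0,0,0,-1]
  ]
}}

```text
time_s: 10.8
eef_pos: [0.4877, 0.2145, 0.2406]
eef_rot: [-0.445, -0.549, -0.445, 0.55]
wrist_force: [0.7, -0.1, -3.0]
opening: 0.637
```

Call:
{"method": "drive_tool", "body": {
  "increments": [
    [0.001,0,0,0,0,0,-1],
    [0,0,0,0,0,0,-1]
  ]
}}

```text
time_s: 11.05
eef_pos: [0.4877, 0.2145, 0.2396]
eef_rot: [-0.445, -0.549, -0.445, 0.55]
wrist_force: [-0.4, -0.5, -3.3]
opening: 0.641
```

Call:
{"method": "drive_tool", "body": {
  "increments": [
    [0.001,0,0,0,0,0,-1],
    [0,0,0,0,0,0,-1]
  ]
}}

```text
time_s: 11.3
eef_pos: [0.4879, 0.2145, 0.2391]
eef_rot: [0.445, 0.55, 0.445, -0.549]
wrist_force: [-0.6, -0.6, 0.3]
opening: 0.64
```

Call:
{"method": "drive_tool", "body": {
  "increments": [
    [0.001,0,0,0,0,0,-1],
    [0,0,0,0,0,0,-1]
  ]
}}

```text
time_s: 11.55
eef_pos: [0.488, 0.2145, 0.2383]
eef_rot: [0.445, 0.55, 0.445, -0.549]
wrist_force: [-2.0, -0.6, 3.4]
opening: 0.64
```

Call:
{"method": "drive_tool", "body": {
  "increments": [
    [0.001,0,0,0,0,0,-1],
    [0.001,0,0,0,0,0,-1],
    [0.001,0,0,0,0,0,-1],
    [0,0,0,0,0,0,-1]
  ]
}}

```text
time_s: 12.05
eef_pos: [0.4879, 0.2145, 0.2347]
eef_rot: [0.445, 0.55, 0.445, -0.549]
wrist_force: [-1.8, -1.3, 4.6]
opening: 0.639
```

Call:
{"method": "drive_tool", "body": {
  "increments": [
    [0.001,0,0,0,0,0,-1],
    [0.001,0,0,0,0,0,-1],
    [0,0,0,0,0,0,-1]
  ]
}}

```text
time_s: 12.42
eef_pos: [0.4879, 0.2146, 0.2327]
eef_rot: [0.445, 0.55, 0.445, -0.549]
wrist_force: [-1.3, -0.8, 4.7]
opening: 0.642
```

```bash
python3 - <<'E'
from plan import *
report([.487,.214,.215],-12)
o,M=obs();print("F tool",(M.T@o["wrist_force"]).round(2))
E
```

```text
t 12.425 pos [0.4879 0.2146 0.2327] F [-1.29 -0.75  4.67] T [-0.01  0.2   0.03] op 0.642 q [0.19 0.1  1.72 0.   1.32 0.4 ]
tool y yaw -12.0 tilt x [ 4.e-04  3.e-04 -1.e+00]
turn deg(tool) [ 0.   -0.02 -0.02] shift in tool axes now mm [17.7 -0.8  0.8] in target axes [17.7 -0.8  0.8]
F tool [-4.67 -1.11  1.  ]
```

Call:
{"method": "drive_tool", "body": {
  "increments": [
    [0.0015,0,0,0,0,0,-1],
    [0.0015,0,0,0,0,0,-1],
    [0.0015,0,0,0,0,0,-1],
    [0,0,0,0,0,0,-1]
  ]
}}

```text
time_s: 12.92
eef_pos: [0.4884, 0.2147, 0.2286]
eef_rot: [0.445, 0.55, 0.445, -0.549]
wrist_force: [0.3, 0.7, 4.7]
opening: 0.636
```

Call:
{"method": "drive_tool", "body": {
  "increments": [
    [0.0015,0,0,0,0,0,-1],
    [0.0015,0,0,0,0,0,-1],
    [0.0015,0,0,0,0,0,-1],
    [0,0,0,0,0,0,-1]
  ]
}}

```text
time_s: 13.42
eef_pos: [0.4884, 0.2143, 0.224]
eef_rot: [0.445, 0.55, 0.445, -0.549]
wrist_force: [0.3, -2.2, 4.5]
opening: 0.64
```

Call:
{"method": "drive_tool", "body": {
  "increments": [
    [0.0015,0,0,0,0,0,-1],
    [0.0015,0,0,0,0,0,-1],
    [0,0,0,0,0,0,-1]
  ]
}}

```text
time_s: 13.8
eef_pos: [0.488, 0.214, 0.2206]
eef_rot: [-0.445, -0.549, -0.445, 0.55]
wrist_force: [1.3, -4.5, 3.7]
opening: 0.642
```

Call:
{"method": "drive_tool", "body": {
  "increments": [
    [0.001,0,0,0,0,0,-1],
    [0.001,0,0,0,0,0,-1],
    [0,0,0,0,0,0,-1]
  ]
}}

```text
time_s: 14.18
eef_pos: [0.4877, 0.2143, 0.2185]
eef_rot: [-0.445, -0.549, -0.445, 0.55]
wrist_force: [0.5, -4.6, 3.5]
opening: 0.642
```

Call:
{"method": "drive_tool", "body": {
  "increments": [
    [0.001,0,0,0,0,0,-1],
    [0.001,0,0,0,0,0,-1],
    [0,0,0,0,0,0,-1]
  ]
}}

```text
time_s: 14.55
eef_pos: [0.4873, 0.2139, 0.2159]
eef_rot: [-0.445, -0.549, -0.445, 0.55]
wrist_force: [-1.2, -5.9, 0.8]
opening: 0.647
```

Call:
{"method": "drive_tool", "body": {
  "increments": [
    [0.001,0,0,0,0,0,-1],
    [0.001,0,0,0,0,0,-1],
    [0,0,0,0,0,0,-1]
  ]
}}

```text
time_s: 14.92
eef_pos: [0.4867, 0.2148, 0.2132]
eef_rot: [-0.444, -0.549, -0.446, 0.55]
wrist_force: [0.7, 0.7, -3.7]
opening: 0.643
```

```bash
python3 - <<'E'
from plan import *
from h import *
from bench import camera
report([.487,.214,.2132],-12)
c=camera("scene");pickle.dump(c,open("scene7.pkl","wb"))
planeimg(c,O_,0,-50,60,190,300,6,"hook7.png")
E
```

```text
t 14.925 pos [0.4867 0.2148 0.2132] F [ 0.7   0.73 -3.69] T [ 0.03 -0.06 -0.01] op 0.643 q [0.19 0.11 1.74 0.   1.29 0.4 ]
tool y yaw -12.01 tilt x [-2.9e-03  7.0e-04 -1.0e+00]
turn deg(tool) [-0.01 -0.    0.17] shift in tool axes now mm [-0.   0.5  0.7] in target axes [-0.   0.5  0.7]
```

View pics/hook7.png

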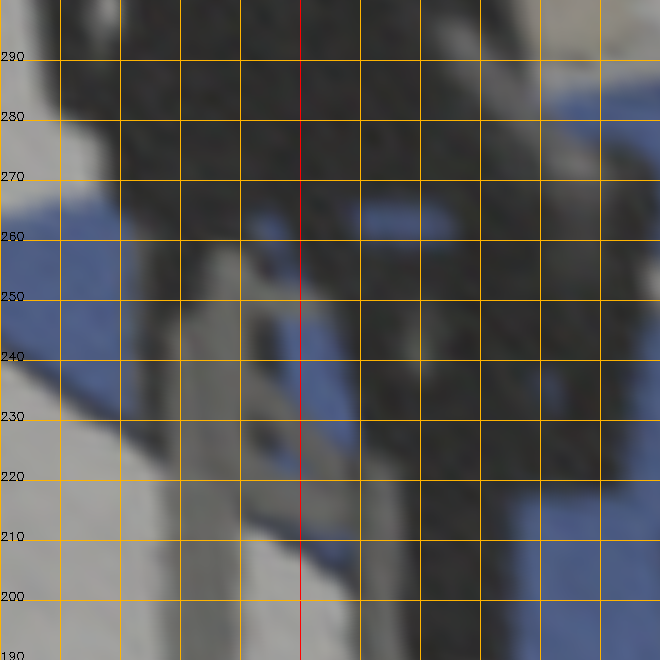

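Call:
{"method": "drive_tool", "body": {
  "increments": [
    [-0.002,0,0,0,0,0,-1],
    [-0.003,0,0,0,0,0,-1],
    [-0.003,0,0,0,0,0,-1],
    [-0.002,0,0,0,0,0,-1],
    [0,0,0,0,0,0,-1]
  ]
}}

```text
time_s: 15.6
eef_pos: [0.4879, 0.2145, 0.225]
eef_rot: [0.445, 0.55, 0.445, -0.549]
wrist_force: [0.6, 0.1, -3.4]
opening: 0.643
```

Call:
{"method": "drive_tool", "body": {
  "increments": [
    [-0.001,0,0,0,0,0,-1],
    [0,0,0,0,0,0,-1]
  ]
}}

```text
time_s: 15.85
eef_pos: [0.4878, 0.2145, 0.2257]
eef_rot: [0.445, 0.55, 0.445, -0.55]
wrist_force: [0.1, 0.2, -4.4]
opening: 0.639
```

Call:
{"method": "drive_tool", "body": {
  "increments": [
    [-0.001,0,0,0,0,0,-1],
    [0,0,0,0,0,0,-1]
  ]
}}

```text
time_s: 16.1
eef_pos: [0.4878, 0.2145, 0.2268]
eef_rot: [0.445, 0.55, 0.445, -0.549]
wrist_force: [0.0, 0.3, -4.0]
opening: 0.641
```

Call:
{"method": "drive_tool", "body": {
  "increments": [
    [-0.001,0,0,0,0,0,-1],
    [0,0,0,0,0,0,-1]
  ]
}}

```text
time_s: 16.35
eef_pos: [0.4878, 0.2145, 0.2278]
eef_rot: [0.445, 0.55, 0.445, -0.549]
wrist_force: [0.1, -0.6, -3.5]
opening: 0.644
```

Call:
{"method": "drive_tool", "body": {
  "increments": [
    [-0.001,0,0,0,0,0,-1],
    [0,0,0,0,0,0,-1]
  ]
}}

```text
time_s: 16.6
eef_pos: [0.4877, 0.2145, 0.2287]
eef_rot: [-0.445, -0.549, -0.445, 0.55]
wrist_force: [0.2, -0.6, -4.3]
opening: 0.642
```

Call:
{"method": "drive_tool", "body": {
  "increments": [
    [-0.0005,0,0,0,0,0,-1],
    [0,0,0,0,0,0,-1]
  ]
}}

```text
time_s: 16.85
eef_pos: [0.4876, 0.2145, 0.2289]
eef_rot: [-0.445, -0.549, -0.445, 0.55]
wrist_force: [0.8, 0.4, -4.6]
opening: 0.648
```

Call:
{"method": "drive_tool", "body": {
  "increments": [
    [-0.0005,0,0,0,0,0,-1],
    [0,0,0,0,0,0,-1]
  ]
}}

```text
time_s: 17.1
eef_pos: [0.4876, 0.2144, 0.2292]
eef_rot: [-0.445, -0.549, -0.445, 0.55]
wrist_force: [1.7, 0.1, -7.3]
opening: 0.64
```

Call:
{"method": "drive_tool", "body": {
  "increments": [
    [-0.0005,0,0,0,0,0,-1],
    [0,0,0,0,0,0,-1]
  ]
}}

```text
time_s: 17.35
eef_pos: [0.4875, 0.2144, 0.2295]
eef_rot: [-0.445, -0.549, -0.445, 0.55]
wrist_force: [2.2, 1.1, -12.8]
opening: 0.643
```

Call:
{"method": "drive_tool", "body": {
  "increments": [
    [0,0,0,0,0,0,-1],
    [0,0,0,0,0,0,-1]
  ]
}}

```text
time_s: 17.6
eef_pos: [0.4875, 0.2144, 0.2296]
eef_rot: [-0.445, -0.549, -0.445, 0.55]
wrist_force: [3.7, 1.7, -15.1]
opening: 0.637
```

Call:
{"method": "drive_tool", "body": {
  "increments": [
    [0.002,0,0,0,0,0,-1],
    [0.003,0,0,0,0,0,-1],
    [0.004,0,0,0,0,0,-1],
    [0.004,0,0,0,0,0,-1],
    [0.003,0,0,0,0,0,-1],
    [0.002,0,0,0,0,0,-1],
    [0,0,0,0,0,0,-1]
  ]
}}

```text
time_s: 18.48
eef_pos: [0.4877, 0.2145, 0.212]
eef_rot: [-0.445, -0.549, -0.445, 0.55]
wrist_force: [0.7, 0.0, -3.1]
opening: 0.643
```

Call:
{"method": "drive_tool", "body": {
  "increments": [
    [0.001,0,0,0,0,0,-1],
    [0,0,0,0,0,0,-1]
  ]
}}

```text
time_s: 18.73
eef_pos: [0.4878, 0.2145, 0.2112]
eef_rot: [0.445, 0.55, 0.445, -0.55]
wrist_force: [-0.3, 0.4, -4.0]
opening: 0.645
```

Call:
{"method": "drive_tool", "body": {
  "increments": [
    [0.001,0,0,0,0,0,-1],
    [0,0,0,0,0,0,-1]
  ]
}}

```text
time_s: 18.98
eef_pos: [0.4877, 0.2145, 0.2101]
eef_rot: [-0.445, -0.55, -0.445, 0.55]
wrist_force: [0.1, -0.3, -2.1]
opening: 0.639
```

Call:
{"method": "drive_tool", "body": {
  "increments": [
    [0.0005,0,0,0,0,0,-1],
    [0,0,0,0,0,0,-1]
  ]
}}

```text
time_s: 19.23
eef_pos: [0.4877, 0.2145, 0.2096]
eef_rot: [-0.445, -0.55, -0.445, 0.55]
wrist_force: [-0.3, 0.3, -3.7]
opening: 0.645
```

Call:
{"method": "drive_tool", "body": {
  "increments": [
    [0.0005,0,0,0,0,0,-1],
    [0,0,0,0,0,0,-1]
  ]
}}

```text
time_s: 19.48
eef_pos: [0.4877, 0.2145, 0.2091]
eef_rot: [-0.445, -0.55, -0.445, 0.55]
wrist_force: [0.1, 0.2, -2.7]
opening: 0.641
```

Call:
{"method": "drive_tool", "body": {
  "increments": [
    [0.0005,0,0,0,0,0,-1],
    [0,0,0,0,0,0,-1]
  ]
}}

```text
time_s: 19.73
eef_pos: [0.4877, 0.2145, 0.2086]
eef_rot: [-0.445, -0.549, -0.445, 0.55]
wrist_force: [0.2, -0.3, -2.8]
opening: 0.642
```

Call:
{"method": "drive_tool", "body": {
  "increments": [
    [0.0005,0,0,0,0,0,-1],
    [0,0,0,0,0,0,-1]
  ]
}}

```text
time_s: 19.98
eef_pos: [0.4878, 0.2145, 0.2083]
eef_rot: [0.445, 0.55, 0.445, -0.549]
wrist_force: [0.2, 0.4, -2.7]
opening: 0.638
```

Call:
{"method": "drive_tool", "body": {
  "increments": [
    [0.0005,0,0,0,0,0,-1],
    [0,0,0,0,0,0,-1]
  ]
}}

```text
time_s: 20.23
eef_pos: [0.4879, 0.2145, 0.208]
eef_rot: [0.445, 0.55, 0.445, -0.549]
wrist_force: [-0.0, -0.6, -0.2]
opening: 0.636
```

Call:
{"method": "drive_tool", "body": {
  "increments": [
    [0.0005,0,0,0,0,0,-1],
    [0,0,0,0,0,0,-1]
  ]
}}

```text
time_s: 20.48
eef_pos: [0.4881, 0.2146, 0.2078]
eef_rot: [0.445, 0.55, 0.445, -0.549]
wrist_force: [-1.5, -0.2, 3.3]
opening: 0.644
```

Call:
{"method": "drive_tool", "body": {
  "increments": [
    [-0.0005,0,0,0,0,0,-1],
    [0,0,0,0,0,0,-1],
    [0,0,0,0,0,0,0.3],
    [0,0,0,0,0,0,0.4],
    [0,0,0,0,0,0,0.5],
    [0,0,0,0,0,0,0.7],
    [0,0,0,0,0,0,0.9],
    [0,0,0,0,0,0,1],
    [0,0,0,0,0,0,1],
    [0,0,0,0,0,0,1]
  ]
}}

```text
time_s: 21.72
eef_pos: [0.4878, 0.2145, 0.2077]
eef_rot: [-0.445, -0.55, -0.445, 0.55]
wrist_force: [-1.2, 0.2, 0.5]
opening: 1.002
```

```bash
python3 - <<'E'
from plan import *
from h import *
from bench import camera
report([.487,.214,.2132],-12)
c=camera("scene");pickle.dump(c,open("scene8.pkl","wb"))
u0,v0,u1,v1=(350,80,510,280)
cv2.imwrite(f"pics/scene8.png",cv2.resize(c["img"][v0:v1,u0:u1,::-1],None,fx=3,fy=3,interpolation=cv2.INTER_CUBIC))
E
```

```text
t 21.725 pos [0.4878 0.2145 0.2077] F [-1.17  0.23  0.54] T [-0.04  0.   -0.04] op 1.002 q [0.19 0.12 1.75 0.   1.27 0.4 ]
tool y yaw -12.0 tilt x [-0.  0. -1.]
turn deg(tool) [-0. -0.  0.] shift in tool axes now mm [-5.5 -0.6  0.6] in target axes [-5.5 -0.6  0.6]
```

View pics/scene8.png

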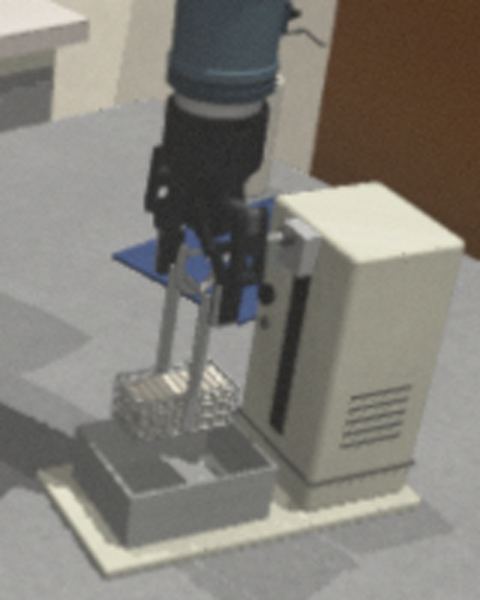

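Call:
{"method": "drive_tool", "body": {
  "increments": [
    [-0.004,0,0,0,0,0,1],
    [-0.008,0,0,0,0,0,1],
    [-0.012,0,0,0,0,0,1],
    [-0.02,0,0,0,0,0,1],
    [-0.03,0,0,0,0,0,1],
    [-0.03,0,0,0,0,0,1],
    [-0.03,0,0,0,0,0,1],
    [-0.02,0,0,0,0,0,1],
    [0,0,0,0,0,0,1],
    [0,0,0,0,0,0,1]
  ]
}}

```text
time_s: 23.02
eef_pos: [0.4874, 0.2144, 0.3611]
eef_rot: [-0.445, -0.549, -0.445, 0.55]
wrist_force: [-0.9, -0.6, -0.5]
opening: 1.0
```

```bash
python3 - <<'E'
from plan import *
from h import *
from bench import camera
report([.487,.214,.2132],-12)
c=camera("scene");pickle.dump(c,open("scene9.pkl","wb"))
cv2.imwrite("pics/scene9f.png",c["img"][:,:,::-1])
u0,v0,u1,v1=(350,80,510,280)
cv2.imwrite(f"pics/scene9.png",cv2.resize(c["img"][v0:v1,u0:u1,::-1],None,fx=3,fy=3,interpolation=cv2.INTER_CUBIC))
planeimg(c,O_,0,-60,60,80,270,4,"hook9.png")
E
```

```text
t 23.025 pos [0.4874 0.2144 0.3611] F [-0.92 -0.57 -0.5 ] T [ 0.03  0.01 -0.02] op 1.0 q [0.19 0.01 1.55 0.   1.58 0.4 ]
tool y yaw -12.0 tilt x [-8.e-04 -1.e-04 -1.e+00]
turn deg(tool) [-0.    0.02  0.04] shift in tool axes now mm [147.9  -0.2   0.5] in target axes [147.9  -0.4   0.5]
```

View pics/scene9f.png

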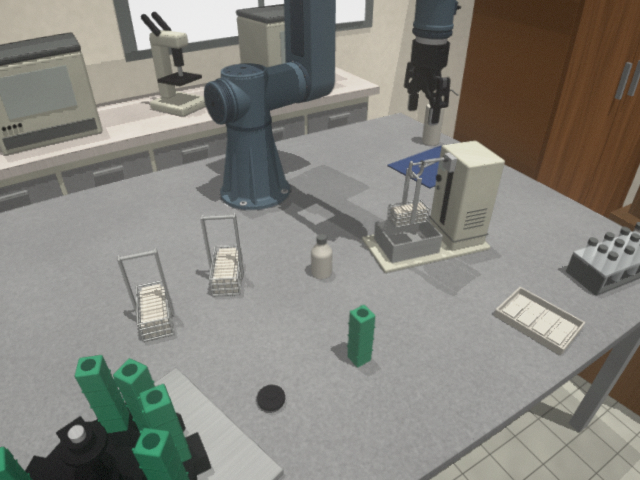

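View pics/hook9.png

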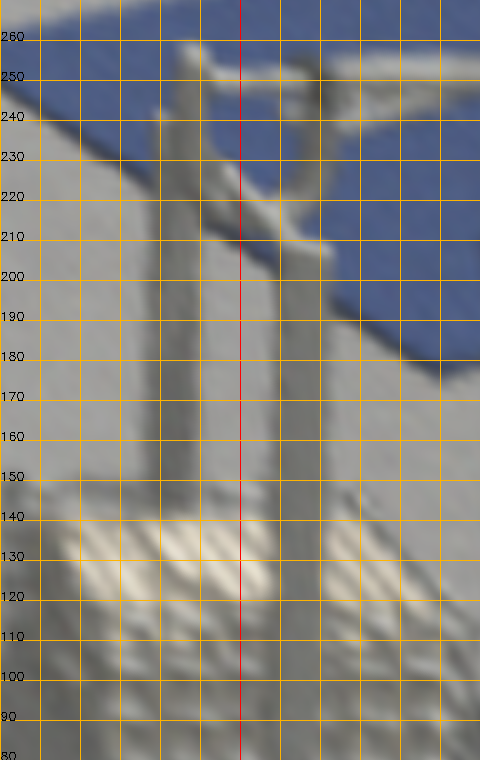

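The basket hangs upright with its bar in the bowl and the gate shut at about z 0.25. The gripper is well clear, and the bystanders are where they were. I'll let it settle, then compare with one more frame.

Call:
{"method": "drive_tool", "body": {
  "increments": [
    [0,0,0,0,0,0,1],
    [0,0,0,0,0,0,1],
    [0,0,0,0,0,0,1],
    [0,0,0,0,0,0,1],
    [0,0,0,0,0,0,1],
    [0,0,0,0,0,0,1],
    [0,0,0,0,0,0,1],
    [0,0,0,0,0,0,1]
  ]
}}

```text
time_s: 24.08
eef_pos: [0.4878, 0.2145, 0.3617]
eef_rot: [0.445, 0.55, 0.445, -0.55]
wrist_force: [-0.3, 0.1, 0.9]
opening: 0.999
```

```bash
python3 - <<'E'
from h import *
from bench import camera,hand_in
c=camera("scene");a=pickle.load(open("scene9.pkl","rb"));s=pickle.load(open("scene.pkl","rb"))
d=cv2.absdiff(cv2.GaussianBlur(c["img"],(5,5),0),cv2.GaussianBlur(a["img"],(5,5),0)).max(2)
print("basket region diff max",d[150:250,380:450].max(), "whole",d.max())
d0=cv2.absdiff(cv2.GaussianBlur(c["img"],(5,5),0),cv2.GaussianBlur(s["img"],(5,5),0)).max(2)
for n,(u0,v0,u1,v1) in dict(bottle=(308,233,336,280),mag=(345,303,377,367),nut=(255,383,288,412)).items(): print(n,d0[v0:v1,u0:u1].max(),np.percentile(d0[v0:v1,u0:u1],90))
print(hand_in())
E
```

```text
basket region diff max 11 whole 16
bottle 37 18.0
mag 3 2.0
nut 4 2.0
the job is handed in; nothing more can be done
None
```

The basket is hanging upright in the hook with the gate shut behind its crossbar, and I handed the job in at about 24 s of the 69 s allowed.

- **Pick-up:** I took the small basket. It measured about 93 x 54 mm in plan against the given 92 x 48, with its handle 130 mm high; the other two are about 128 mm long and 180 mm high. I gripped it by the outer faces of the handle strips.
- **Press:** The bar met the gate at z ≈ 0.255. The highest push I read on the bar was about 9 N. The gate then let it past roughly 5 mm above the seat, and the force dropped back to the basket's weight alone.
- **Tug:** I pulled up against the shut gate to a net 9–11 N. It held, with the bar stopped about 21 mm above the seat.
- **Let down and release:** The bar seated with the carriage about 2 mm below mid height. I opened the gripper and drew it straight up, well clear.

**Last checks:**
- The final picture shows the bar in the bowl, the gate shut and the basket upright. Nothing moved between two pictures a second apart.
- The magazine and nut show no change from the start. The patch of picture around the bottle got lighter or darker, which I put down to the arm's shadow moving off it; nothing came near it and it looks in place.

**Disagreement:** The two cameras differed by 3–5 mm on the hook's position along x. I aimed between them, and both estimates fell at or near the allowed press range. The press itself went through cleanly.

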